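Roll down the last row of tiles on the coffee counter

TASK

Take the hand roller from its wooden rest and roll down the front row of the tiled cup stand, the six tiles nearest the robot that still stand proud, from one end of the row to the other in one unbroken pass, pressing steadily with about 15 N (a kilo and a half) so that every tile sinks fully home without being cracked; do not lift the roller off part-way and do not press the tiles with anything but its rubber wheel. Then put the roller back on its rest and leave the mugs and the sachet holder where they are.

Things in the scene. Friction and masses are not known exactly. Their poses are not given: they have to be found in the camera images.
- roller: Hand roller with an upright wooden handle, 124 mm tall in all, about 0.4 kg. Origin: middle of the underside of its flat steel cross-bar, which is 34 (x) x 100 (y) x 8 mm (z = 0 to 8). Own z up along the handle, y along the wheel's axle, x the way it rolls; the same both ways round. Lowest point of the wheel at z = -50 mm.
- roller_grip (a point): Point on the handle's axis at roller z = 44 mm, where to hold it. The handle is 26 (x) x 32 (y) mm, flat-sided, from z = 8 to 74 mm: take it from above, fingers closing along roller x on the flats 26 mm apart, so that rolling cannot rock it in the grip. Grip it firmly.
- roller_axle (a point): Middle of the wheel's axle, at roller z = -28 mm, in a steel fork 62 mm wide along y.
- wheel (a joint): Turning angle of the roller's black rubber wheel (44 mm in diameter, 50 mm wide) about its axle, rad; free to turn, 0 at the start.
- rest: Low wooden rest for the roller, fixed to the counter on the robot's left or right: a foot 74 (x) x 98 (y) x 5 mm with two upright cheeks 70 mm long along x, 10 mm thick, at y = 35 to 45 mm on either side, tops at z = 60 mm; open at its x ends. Origin: centre of the underside, z up.
- rest_seat (a point): Middle of the rest at the level of the cheek tops, 60 mm above its underside: the roller's origin lies here when parked, cross-bar across the two cheek tops (roller y along rest y), the wheel hanging free between them with 4 mm play either side.
- strip: Loose front row of a small tiled cup stand fixed on the counter: six light grey tiles, each 40 (x) x 70 (y) x 6 mm, 42 mm apart, tile1 to tile6 centred at x = -105, -63, -21, 21, 63, 105 mm, y = 0. Origin: the row's middle at counter level, x along the row, z up. Nominal tops: 20.5 mm above it, 17 mm when home. Two finished rows (y = -36 to -180 mm) and the edging are flush at 17 mm.
- strip_mid (a point): Same point as the row's origin. The bed was laid by hand and is not true: all tiles and edging together may really lie up to 3 mm higher or lower than nominal and slope along x by up to 0.024 rad (2.5 mm more at the end tiles), which neither this point nor the row's pose shows.
- tile1 (a joint): How far tile 1 has sunk into its mat, m: up to 0.0006 at the start, 0.0035 fully home against the hard bed. The mat begins to yield at about 8 N, is fully pressed down at 11.5 N (0.15 N more for each mm/s of sinking), and does not spring back. The other tiles are alike.
- tile2 (a joint): How far tile 2 has sunk into its mat, m: up to 0.0006 at the start, 0.0035 fully home against the hard bed. The mat begins to yield at about 8 N, is fully pressed down at 11.5 N (0.15 N more for each mm/s of sinking), and does not spring back.
- tile3 (a joint): How far tile 3 has sunk into its mat, m: up to 0.0006 at the start, 0.0035 fully home against the hard bed. The mat begins to yield at about 8 N, is fully pressed down at 11.5 N (0.15 N more for each mm/s of sinking), and does not spring back.
- tile4 (a joint): How far tile 4 has sunk into its mat, m: up to 0.0006 at the start, 0.0035 fully home against the hard bed. The mat begins to yield at about 8 N, is fully pressed down at 11.5 N (0.15 N more for each mm/s of sinking), and does not spring back.
- tile5 (a joint): How far tile 5 has sunk into its mat, m: up to 0.0006 at the start, 0.0035 fully home against the hard bed. The mat begins to yield at about 8 N, is fully pressed down at 11.5 N (0.15 N more for each mm/s of sinking), and does not spring back.
- tile6 (a joint): How far tile 6 has sunk into its mat, m: up to 0.0006 at the start, 0.0035 fully home against the hard bed. The mat begins to yield at about 8 N, is fully pressed down at 11.5 N (0.15 N more for each mm/s of sinking), and does not spring back.
- sachets: White china sachet holder, 85 x 110 x 70 mm, loose; a bystander. Origin: centre of its underside.
- mug: White mug, 82 mm across, 88 mm tall, loose; a bystander. Origin: centre of its underside.
- mug2: A second, like mug; a bystander.
Things that resemble listed ones, but are neither listed nor needed, are in the scene too. What is shaped like the roller but blue or green is not meant. What is shaped like the rest but pink is not meant.

How it is judged:
By the outcome, as a careful person would: the job done as asked, in the order asked, and still so for the second after the job is handed in, with the robot touching nothing.
It also fails if it takes over 72 s, if anything falls off the work surface, if the arm or the gripper's body presses on something with over 40 N, if the wrist force passes 120 N, or if a joint passes its speed limit or range.

ROBOT

A 7-joint arm with a two-finger parallel gripper is mounted at the origin on the work surface. World frame = base frame: x ahead of the robot, y to its left, z up, the work surface at z = 0. Lengths are in m, angles in rad, forces in N, time in s.
With the tool pointing down it reaches from about 0.35 to 0.9 m from the base axis. Payload 7.2 kg.
Tool frame: the origin (TCP) lies on the centre line of the jaws, within the pads' length; the fingertips stand 22 mm ahead of it and the grasp point (between the pads) lies 3 mm ahead of it; z points along the fingers, y is the direction in which the jaws open and shut (so a half turn about z gives the same grasp; the last joint's range is limited). The gripper opens to 85 mm and grips with 20 to 120 N. Pads are 22 mm wide; open, the fingers measure 114 mm over their backs; the gripper's body (76 mm by 85 mm) begins 54 mm behind the grasp point. The pads swing forward as they close: fully open they stand 13 mm farther back than shut.
Start: joints at [1.241, 0.411, -0.013, 1.596, 0.006, 1.134, -0.082], TCP at [0.162, -0.604, 0.253] pointing down, gripper open.
Joint ranges: [-2.95, 2.95], [-0.29, 1.99], [-1.47, 1.44], [0.14, 2.54], [-1.03, 4.17], [0.13, 1.85], [-2.86, 2.86]. Speed limits (rad/s): [2.39, 2.39, 3.01, 3.01, 3.14, 3.14, 3.14].

INTERFACE

Orientations are given as a unit quaternion [w, x, y, z].
In Python, from cell import * gives the robot as it stands.
- The arm moves only by the shell command python3 -m handwheel 'ROWS' [FORCE]. ROWS is JSON, a list of rows, each a list of 7 numbers: the turn, a rotation vector about the tool's x, y, z in rad, then the shift along the tool's x, y, z in mm, then the gripper's target within -1 to 1 (fully open at 1, half-way at 0, shut at -1). A call has 1 to 10 rows; each row shifts and turns the commanded pose from where the row before left it, along the tool's axes as they then stand; what a row does not reach is not made up. A row lasts 1/8 s, in which the tool goes at most 62.5 mm and 10.7 degrees, less where a joint would pass 70% of its speed; a pose out of reach is approached as far as the arm can. A call with a gripper value outside its range is refused whole. The fingers move at their own pace and stop on an object; FORCE is the grip in N (left out, the last holds). Time passes only in rows, so rows that do not move let the fingers close. It gives the time, the measured TCP pose, the force and the opening at its end, in the units of the state.
- read_state(): the state, without advancing time (a new reading comes with each control period).
- camera(name): name is "scene" or "top"; returns a dict with "frame" (384x512x3 uint8, blue, green, red), "intrinsics" (3x3 intrinsics, pixels), "dist_coeffs" ([k1, k2, p1, p2, k3] as OpenCV has them; the pictures are not rectified), "origin" and "attitude" of the camera in the world. Camera axes: x right, y down, z forward; pixel columns grow to the right and rows downward; lengths in m; the calibration is good to about 2 mm. A picture is of the moment at which its call begins. There is no depth.
- sign_off(): hands the job in, once; it reports no verdict.
The state is a dict: "time_s": time; "joint_positions": joint angles; "qvel": joint speeds; "tau": joint torques, N m; "position": TCP position; "ee_rot": TCP orientation; "force": force on the tool from outside, world axes, zero at the start; "wrist_torque": the same for the moment, N m; "gripper_width": opening from 0.0 (shut) to 1.0 (fully open).
Only numpy, scipy, OpenCV 4.12 (cv2) and the standard library are available. Lean on these libraries where they do the work, as an engineer would, in place of code of your own. Each camera call takes 0.05 s, during which the arm holds its last target.

## Working session

There is one attempt and no reset: what is moved stays moved. The work goes in short steps, Python scripts to look and compute and a shell command to move; the robot and the scene stay as the last step left them, time stands still between calls to the robot, and variables do not carry over. Pictures are saved under pics/ and viewed, and the job is handed in when it is done.

```bash
ls; mkdir -p pics; python3 - <<'E'
from cell import *
import cv2
print(read_state())
for n in("scene","top"):
    c=camera(n); cv2.imwrite(f"pics/{n}0.png",c["frame"])
    print(n,{k:v for k,v in c.items() if k!="frame"})
E
```

```text
pics
{'time_s': 0.0, 'joint_positions': array([ 1.24084839,  0.41191886, -0.01271802,  1.59707311,  0.00561817,
        1.13429069, -0.08221476]), 'qvel': array([-0.00038687, -0.00187265,  0.00070697,  0.00042979,  0.00011964,
        0.00021607, -0.00011433]), 'tau': array([ 3.58495199e-04, -6.00626135e+01,  6.82293903e-01, -2.99406248e+01,
        1.38329805e-02,  1.08694355e-02, -2.33067044e-05]), 'position': array([ 0.16156787, -0.60326602,  0.25242931]), 'ee_rot': array([-8.08875166e-04,  9.91446364e-01,  1.30512155e-01, -1.72810018e-04]), 'force': array([ 0.47027857, -0.61098951,  0.53114185]), 'wrist_torque': array([ 0.02528871,  0.00859906, -0.00090051]), 'gripper_width': 0.9987445503311424}
scene {'intrinsics': array([[360.2689919 ,   0.        , 254.50197289],
       [  0.        , 360.2689919 , 191.55283651],
       [  0.        ,   0.        ,   1.        ]]), 'dist_coeffs': array([-0.09487849,  0.        ,  0.        ,  0.        ,  0.        ]), 'origin': array([1.04323372, 0.31107918, 1.11429179]), 'attitude': array([-0.15226931,  0.54197959,  0.79308084, -0.23258325])}
top {'intrinsics': array([[349.89938839,   0.        , 254.31885818],
       [  0.        , 349.89938839, 190.24550749],
       [  0.        ,   0.        ,   1.        ]]), 'dist_coeffs': array([-0.08360099,  0.        ,  0.        ,  0.        ,  0.        ]), 'origin': array([0.27680187, 0.07439817, 1.12896816]), 'attitude': array([ 0.05330215, -0.70057567,  0.70947664, -0.05473118])}
```

View pics/scene0.png

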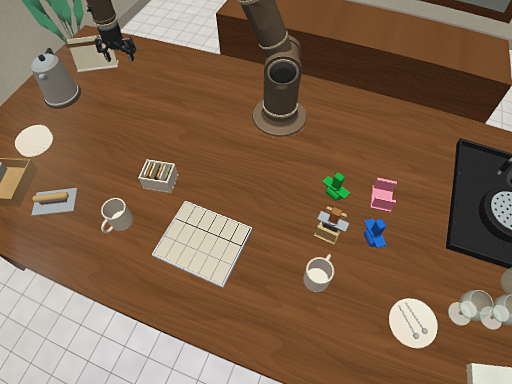

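View pics/top0.png

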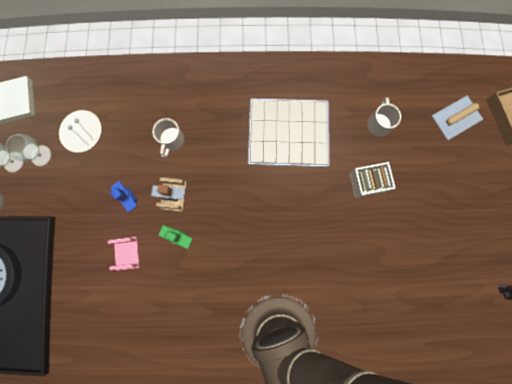

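```bash
python3 - <<'E'
import cv2,numpy as np
t=cv2.imread("pics/top0.png");s=cv2.imread("pics/scene0.png")
a=cv2.resize(t[160:230,130:210],None,fx=8,fy=8,interpolation=cv2.INTER_CUBIC)
b=cv2.resize(t[90:175,240:340],None,fx=6,fy=6,interpolation=cv2.INTER_CUBIC)
c=cv2.resize(s[195:250,300:365],None,fx=9,fy=9,interpolation=cv2.INTER_CUBIC)
d=cv2.resize(s[195:290,145:260],None,fx=6,fy=6,interpolation=cv2.INTER_CUBIC)
for n,i in zip("abcd",(a,b,c,d)): cv2.imwrite(f"pics/z{n}.png",i)
E
```

```text
(no output)
```

View pics/za.png

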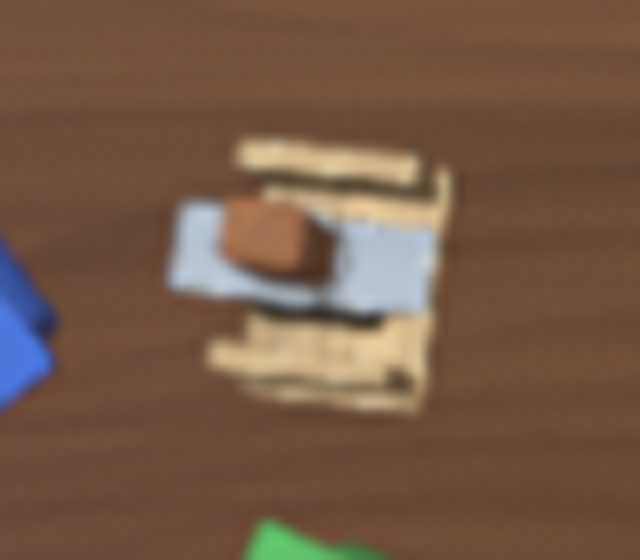

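View pics/zb.png

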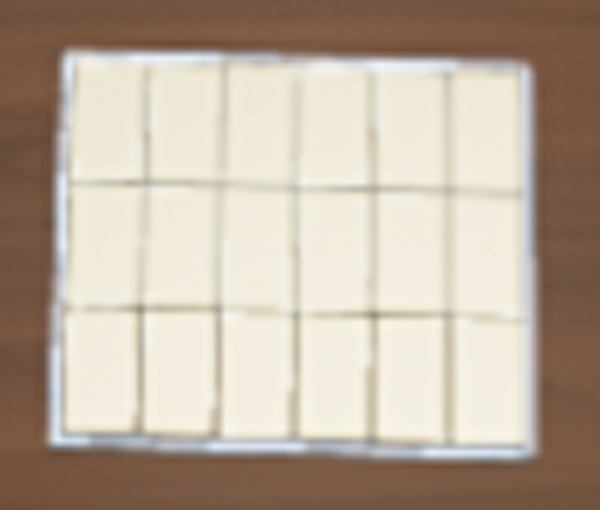

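View pics/zc.png

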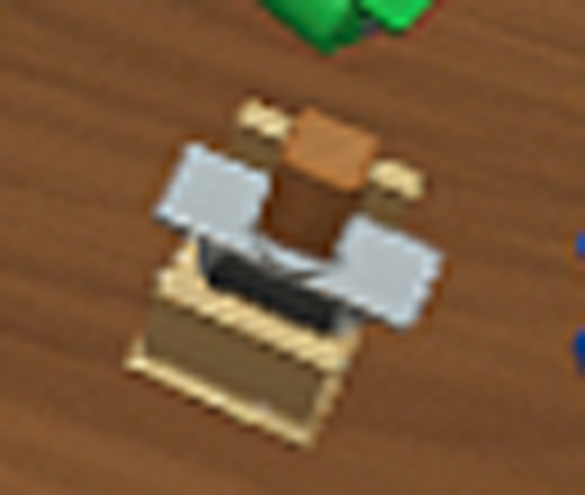

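View pics/zd.png

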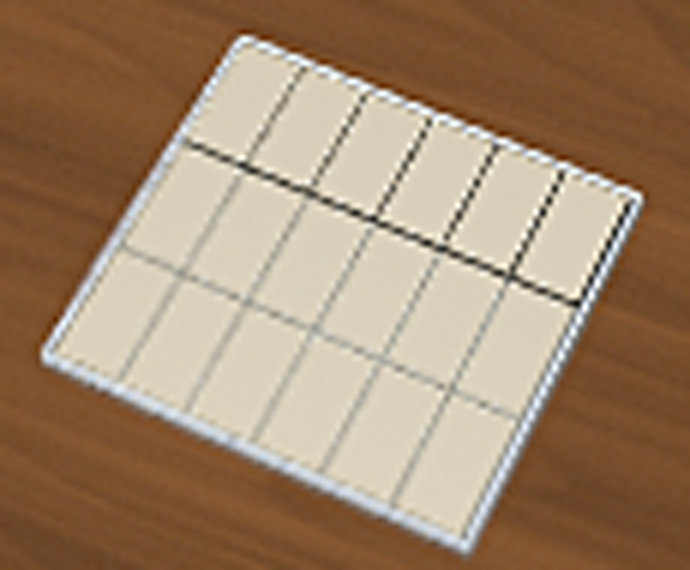

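```bash
cat > h.py <<'E'
import numpy as np,cv2
from scipy.spatial.transform import Rotation as R
CAM={"scene":(360.2689919,254.50197289,191.55283651,-0.09487849,[1.04323372,0.31107918,1.11429179],[-0.15226931,0.54197959,0.79308084,-0.23258325]),
"top":(349.89938839,254.31885818,190.24550749,-0.08360099,[0.27680187,0.07439817,1.12896816],[0.05330215,-0.70057567,0.70947664,-0.05473118])}
def ray(n,uv):
    f,cx,cy,k,o,q=CAM[n]
    uv=np.atleast_2d(np.array(uv,float))
    p=cv2.undistortPoints(uv[:,None],np.array([[f,0,cx],[0,f,cy],[0,0,1]]),np.array([k,0,0,0,0.]))[:,0]
    d=np.c_[p,np.ones(len(p))]; d/=np.linalg.norm(d,axis=1)[:,None]
    return np.array(o),R.from_quat(np.roll(q,-1)).apply(d)
def plane(n,uv,z):
    o,d=ray(n,uv); return o+d*((z-o[2])/d[:,2])[:,None]
def tri(us,ut):
    o1,d1=ray("scene",us);o2,d2=ray("top",ut);out=[]
    for a,b in zip(d1,d2):
        A=np.c_[a,-b];s=np.linalg.lstsq(A,o2-o1,rcond=None)[0]
        p,q=o1+a*s[0],o2+b*s[1]; out.append(np.r_[(p+q)/2,np.linalg.norm(p-q)]*1000)
    return np.array(out).round(1)
def proj(n,P):
    f,cx,cy,k,o,q=CAM[n]
    Rc=R.from_quat(np.roll(q,-1)).as_matrix().T
    return cv2.projectPoints(np.atleast_2d(P).astype(float),Rc,-Rc@np.array(o),np.array([[f,0,cx],[0,f,cy],[0,0,1]]),np.array([k,0,0,0,0.]))[0][:,0]
def unz(z,s,off): return (np.array(z,float)+.5)/s-.5+np.array(off)
E
python3 - <<'E'
from h import *
T=lambda z:unz(z,8,(130,160)); S=lambda z:unz(z,9,(300,195))
print("bar +y+x,+y-x,-y+x,-y-x");print(tri(S([(408,325),(440,255),(158,213),(190,145)]),T([(180,203),(170,288),(440,228),(430,312)])))
# handle top centre
print("handle top",tri(S([(330,148)]),T([(265,233)])))
print("tile corners +y+x,+y-x,-y+x,-y-x edging outer top")
T=lambda z:unz(z,6,(240,90)); S=lambda z:unz(z,6,(145,195))
print(tri(S([(468,550),(642,193),(43,355),(242,38)]),T([(67,52),(53,443),(530,65),(532,455)])))
E
```

```text
bar +y+x,+y-x,-y+x,-y-x
[[462.4 387.6  62.2   3.4]
 [429.2 391.5  59.9   2.7]
 [450.8 288.   60.8   1.1]
 [418.3 291.3  59.7   0.7]]
handle top [[4.397e+02 3.392e+02 1.239e+02 2.000e-01]]
tile corners +y+x,+y-x,-y+x,-y-x edging outer top
[[ 7.625e+02  8.010e+01  1.530e+01  2.100e+00]
 [ 5.371e+02  8.900e+01  1.590e+01  4.000e-01]
 [ 7.506e+02 -1.800e+02  2.020e+01  2.000e+00]
 [ 5.276e+02 -1.717e+02  1.480e+01  4.000e-01]]
```

```bash
python3 - <<'E'
from h import *
T=lambda z:unz(z,8,(130,160)); S=lambda z:unz(z,9,(300,195))
print(tri(S([(345,368),(160,293),(425,180),(250,98)]),T([(238,162),(418,175),(210,360),(415,390)])))
print("foot from top z=5", plane("top",T([(452,165),(415,412),(250,390)]),.005).round(4))
print("foot scene z=5", plane("scene",S([(130,355),(308,438),(345,372)]),.005).round(4))
# predicted: rest seat at bar centre with cheeks z=60
import cv2
for n,off,s,src,f in(("top",(130,160),8,"pics/top0.png","a"),("scene",(300,195),9,"pics/scene0.png","c")):
    im=cv2.imread(f"pics/z{f}.png")
    for oz,col in((.060,(0,0,255)),(.052,(0,255,0))):
        yaw=np.radians(-6.4)
        c,si=np.cos(yaw),np.sin(yaw)
        def W(p): return np.array([.440+c*p[0]-si*p[1],.3396+si*p[0]+c*p[1],oz+p[2]])
        for x,y,z in[(a*.017,b*.05,.008) for a in(1,-1) for b in(1,-1)]+[(a*.013,b*.016,.074) for a in(1,-1) for b in(1,-1)]:
            u=proj(n,W((x,y,z)))[0]; u=((u-off+.5)*s-.5).round().astype(int)
            cv2.circle(im,tuple(int(v) for v in u),3,col,-1)
    cv2.imwrite(f"pics/z{f}2.png",im)
E
```

```text
[[480.5 370.2  48.7   1. ]
 [474.6 298.7  47.3   1. ]
 [400.6 377.2  58.6   1. ]
 [387.7 302.6  52.2   9.7]]
foot from top z=5 [[0.4862 0.2941 0.005 ]
 [0.3849 0.3075 0.005 ]
 [0.3945 0.3751 0.005 ]]
foot scene z=5 [[0.4815 0.2945 0.005 ]
 [0.4905 0.3665 0.005 ]
 [0.4592 0.3725 0.005 ]]
```

View pics/za2.png

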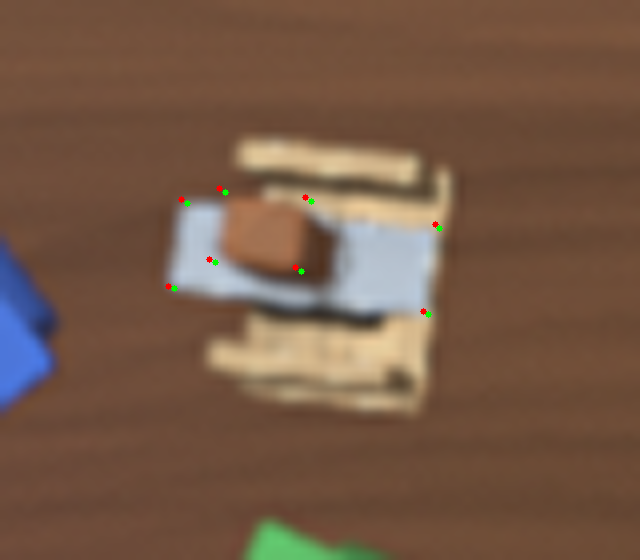

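View pics/zc2.png

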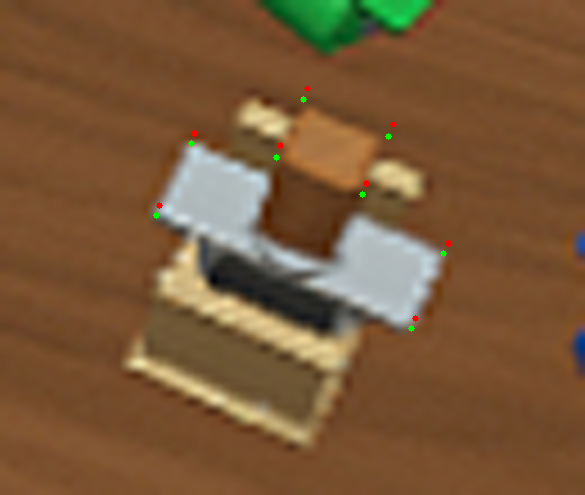

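```bash
python3 - <<'E'
from h import *
T=lambda z:unz(z,6,(240,90)); S=lambda z:unz(z,6,(145,195))
print("row corners top view z=.0205(+y-x),(-y-x),(+y+x),(-y+x)");
a=plane("top",T([(62,434),(525,445),(67,309),(522,319)]),.0185);print(a.round(4),a.mean(0))
a2=plane("scene",S([(636,197),(245,43),(582,303),(186,142)]),.0185);print(a2.round(4),a2.mean(0))
print("handle in top z=.129 corners");
T8=lambda z:unz(z,8,(130,160))
print(plane("top",T8([(228,198),(303,208),(222,258),(297,275)]),.129).round(4))
print("mug rim centre z .088",plane("top",[(167,131),(387,116)],.088).round(3))
print("green,blue",plane("top",[(175,237),(123,196)],.06).round(3))
q=[-8.08875166e-04,9.91446364e-01,1.30512155e-01,-1.72810018e-04]
print(R.from_quat(np.roll(q,-1)).as_matrix().round(4))
E
```

```text
row corners top view z=.0205(+y-x),(-y-x),(+y+x),(-y+x)
[[ 0.5414  0.0842  0.0185]
 [ 0.5324 -0.1675  0.0185]
 [ 0.6116  0.0807  0.0185]
 [ 0.6034 -0.1693  0.0185]] [ 0.57221988 -0.04296665  0.0185    ]
[[ 0.5419  0.0871  0.0185]
 [ 0.5317 -0.1666  0.0185]
 [ 0.613   0.0835  0.0185]
 [ 0.6035 -0.1681  0.0185]] [ 0.57255899 -0.04102353  0.0185    ]
handle in top z=.129 corners
[[0.4519 0.3519 0.129 ]
 [0.4479 0.3242 0.129 ]
 [0.4298 0.3535 0.129 ]
 [0.4233 0.3258 0.129 ]]
mug rim centre z .088 [[ 0.627  0.341  0.088]
 [ 0.67  -0.352  0.088]]
green,blue [[0.301 0.315 0.06 ]
 [0.429 0.481 0.06 ]]
[[ 9.659e-01  2.588e-01 -6.000e-04]
 [ 2.588e-01 -9.659e-01  1.600e-03]
 [-1.000e-04 -1.600e-03 -1.000e+00]]
```

```bash
python3 -m handwheel '[[0,0,0,45,-40,0,1],[0,0,0,45,-40,0,1],[0,0,0,45,-40,0,1],[0,0,0,45,-40,0,1],[0,0,0,45,-40,0,1],[0,0,0,45,-40,0,1],[0,0,0,45,-40,0,1],[0,0,0,45,-40,0,1],[0,0,0,45,-40,0,1],[0,0,0,45,-40,0,1]]' 60
python3 -m handwheel '[[0,0,0,6,-44,0,1],[0,0,0,6,-44,0,1],[0,0,0,6,-44,0,1],[0,0,0,6,-44,0,1],[0,0,0,6,-44,0,1],[0,0,0,6,-44,0,1],[0,0,0,6,-44,0,1],[0,0,0,6,-44,0,1],[0,0,0,6,-44,0,1],[0,0,0,6,-42,0,1]]'
python3 -m handwheel '[[0,0,-0.17,0,0,0,1],[0,0,-0.17,0,0,0,1],[0,0,-0.17,0,0,0,1],[0,0,-0.17,0,0,0,1],[0,0,-0.17,0,0,0,1],[0,0,-0.17,0,0,0,1],[0,0,-0.17,0,0,0,1],[0,0,0,0,0,0,1],[0,0,0,0,0,0,1]]'
```

```text
time_s: 1.35
position: [0.4935, -0.0993, 0.2532]
ee_rot: [0.0, 0.991, 0.13, -0.0]
force: [-0.0, -0.6, -0.4]
gripper_width: 0.998
time_s: 2.6
position: [0.437, 0.339, 0.253]
ee_rot: [0.0, 0.991, 0.13, -0.0]
force: [0.5, 0.5, 0.6]
gripper_width: 0.998
time_s: 3.72
position: [0.4375, 0.3376, 0.2531]
ee_rot: [-0.0, 0.749, 0.662, -0.0]
force: [-0.8, -0.6, -0.9]
gripper_width: 0.997
```

```bash
python3 -m handwheel '[[0,0,0,1.6,1.8,30,1],[0,0,0,0,0,30,1],[0,0,0,0,0,30,1],[0,0,0,0,0,0,1],[0,0,0,0,0,0,1]]'
python3 - <<'E'
from cell import *
import cv2,numpy as np
a=camera("scene")["frame"][170:250,290:380];b=camera("top")["frame"][150:230,130:220]
r=lambda i:cv2.resize(i,(400*i.shape[1]//i.shape[0]//1,400))[:, :395]
cv2.imwrite("pics/pre.png",np.hstack([cv2.resize(a,(395,350)),cv2.resize(b,(395,350))]))
E
```

```text
time_s: 4.35
position: [0.4397, 0.3397, 0.1644]
ee_rot: [-0.0, 0.748, 0.664, 0.001]
force: [-0.4, 1.0, 0.0]
gripper_width: 0.998
```

View pics/pre.png

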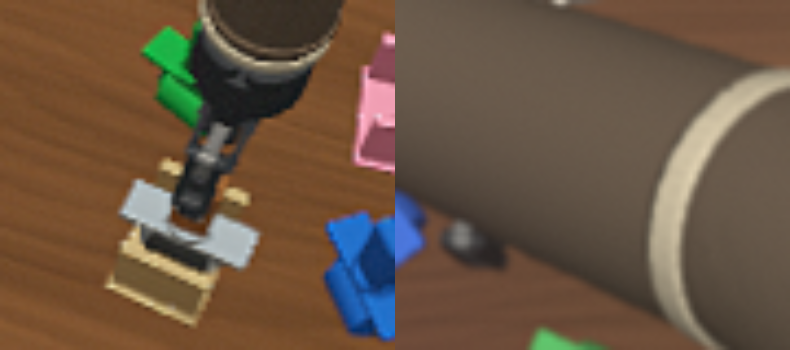

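```bash
python3 -m handwheel '[[0,0,0,0,0,22,1],[0,0,0,0,0,22,1],[0,0,0,0,0,19,1],[0,0,0,0,0,0,1],[0,0,0,0,0,0,1]]'
python3 -m handwheel '[[0,0,0,0,0,0,-1],[0,0,0,0,0,0,-1],[0,0,0,0,0,0,-1],[0,0,0,0,0,0,-1],[0,0,0,0,0,0,-1],[0,0,0,0,0,0,-1]]' 100
```

```text
time_s: 5.08
position: [0.4397, 0.3396, 0.1011]
ee_rot: [-0.0, 0.748, 0.664, 0.0]
force: [-0.4, -0.4, -0.1]
gripper_width: 0.998
time_s: 5.82
position: [0.4397, 0.3392, 0.1007]
ee_rot: [0.0, 0.748, 0.664, 0.0]
force: [0.1, -0.9, 4.6]
gripper_width: 0.293
```

```bash
python3 -m handwheel '[[0,0,0,0,0,0,-1],[0,0,0,0,0,0,-1]]'; python3 - <<'E'
from cell import *
import cv2,numpy as np
a=camera("scene")["frame"][170:250,290:380]
cv2.imwrite("pics/grip.png",cv2.resize(a,(675,600),interpolation=cv2.INTER_CUBIC))
E
```

```text
time_s: 6.08
position: [0.4397, 0.3392, 0.1007]
ee_rot: [0.0, 0.748, 0.664, 0.0]
force: [-0.4, -1.6, 5.5]
gripper_width: 0.296
```

View pics/grip.png

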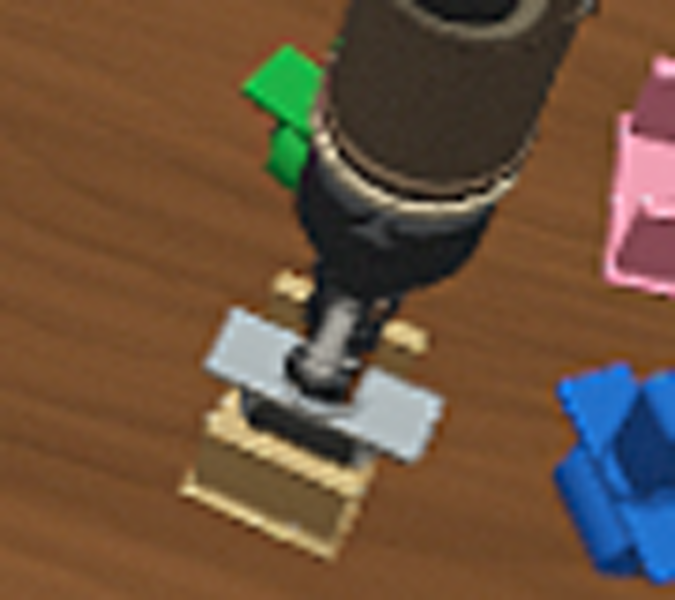

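```bash
python3 -m handwheel '[[0,0,0,0,0,-5,-1],[0,0,0,0,0,-15,-1],[0,0,0,0,0,-30,-1],[0,0,0,0,0,-30,-1],[0,0,0,0,0,-30,-1],[0,0,0,0,0,-30,-1],[0,0,0,0,0,0,-1],[0,0,0,0,0,0,-1]]'
python3 -m handwheel '[[0,0,-0.17,0,0,0,-1],[0,0,-0.17,0,0,0,-1],[0,0,-0.17,0,0,0,-1],[0,0,-0.17,0,0,0,-1],[0,0,-0.17,0,0,0,-1],[0,0,-0.17,0,0,0,-1],[0,0,-0.17,0,0,0,-1],[0,0,-0.17,0,0,0,-1],[0,0,-0.17,0,0,0,-1],[0,0,-0.128,0,0,0,-1]]'
python3 -m handwheel '[[0,0,0,0,0,0,-1],[0,0,0,0,0,0,-1]]'
python3 - <<'E'
from cell import *
import cv2,numpy as np
s=camera("scene")["frame"];cv2.imwrite("pics/s1.png",s)
t=camera("top")["frame"];cv2.imwrite("pics/t1.png",t)
cv2.imwrite("pics/l1.png",np.hstack([cv2.resize(s[140:260,270:390],(400,400)),cv2.resize(t[130:250,120:240],(400,400))]))
f=[read_state() for _ in range(5)]
print(np.mean([x["force"] for x in f],0),np.mean([x["wrist_torque"] for x in f],0))
E
```

```text
time_s: 7.12
position: [0.4391, 0.3385, 0.2395]
ee_rot: [0.0, 0.748, 0.664, -0.001]
force: [0.0, -0.8, -3.9]
gripper_width: 0.294
time_s: 8.38
position: [0.439, 0.3384, 0.2386]
ee_rot: [-0.001, 0.013, 1.0, -0.001]
force: [0.3, 0.4, -3.0]
gripper_width: 0.293
time_s: 8.62
position: [0.4392, 0.3388, 0.2395]
ee_rot: [-0.001, 0.017, 1.0, -0.0]
force: [-0.2, 0.0, -3.9]
gripper_width: 0.288
[-0.22631414  0.20428657 -3.70917347] [-6.28636578e-06  2.88836112e-03  5.02385888e-02]
```

View pics/l1.png

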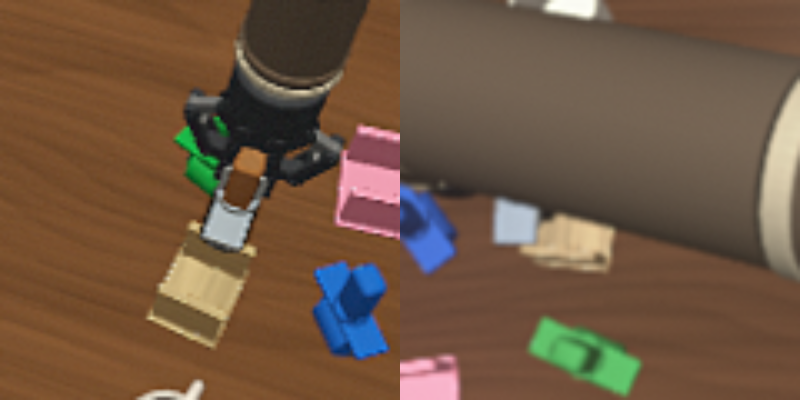

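```bash
python3 - <<'E'
import cv2
s=cv2.imread("pics/s1.png")
cv2.imwrite("pics/z1.png",cv2.resize(s[180:250,305:365],(600,700)[::1],interpolation=cv2.INTER_CUBIC)[:600])
E
```

```text
(no output)
```

View pics/z1.png

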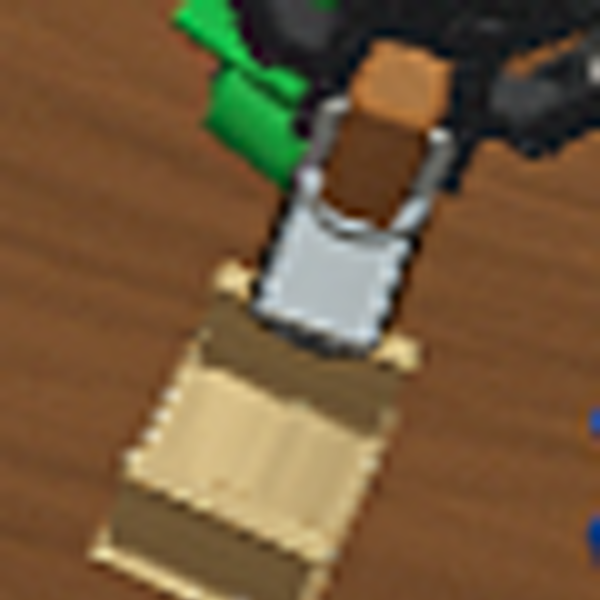

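```bash
python3 - <<'E'
from h import *
S=lambda z:unz(z,10,(305,180))
o,d=ray("scene",S([(258,300),(382,345)]))
for k in d: print("bar end at x=.489:", (o+k*((.489-o[0])/k[0])).round(4))
# +x end extremes; handle top edge near (x=.439+.016)
o,d=ray("scene",S([(355,110),(445,130)]))
for k in d: print("handle top edge at x=.455:", (o+k*((.455-o[0])/k[0])).round(4))
print("cheek tops z .06 far(+y,-y) near in? ");print(plane("scene",S([(420,350),(220,275),(335,553),(130,467)]),.06).round(4))
print("foot floor junctions z=.005 far: ");print(plane("scene",S([(205,368),(385,440)]),.005).round(4))
E
```

```text
bar end at x=.489: [0.489  0.3196 0.2024]
bar end at x=.489: [0.489  0.3573 0.1998]
handle top edge at x=.455: [0.455  0.3287 0.2606]
handle top edge at x=.455: [0.455  0.3539 0.2645]
cheek tops z .06 far(+y,-y) near in? 
[[0.4015 0.3768 0.06  ]
 [0.3977 0.3064 0.06  ]
 [0.4844 0.369  0.06  ]
 [0.4783 0.2982 0.06  ]]
foot floor junctions z=.005 far: 
[[0.4022 0.3113 0.005 ]
 [0.4071 0.3774 0.005 ]]
```

```bash
python3 -m handwheel '[[0,0,0,-14.6,-48.8,0,-1],[0,0,0,-14.6,-48.8,0,-1],[0,0,0,-14.6,-48.8,0,-1],[0,0,0,-14.6,-48.8,0,-1],[0,0,0,-14.6,-48.8,0,-1],[0,0,0,-14.6,-48.8,0,-1],[0,0,0,-14.6,-48.8,0,-1],[0,0,0,-14.6,-48.8,0,-1],[0,0,0,-14.6,-48.8,0,-1],[0,0,0,-14.6,-48.8,0,-1]]'
python3 -m handwheel '[[0,0,0,0,0,25,-1],[0,0,0,0,0,25,-1],[0,0,0,0,0,25,-1],[0,0,0,0,0,20,-1],[0,0,0,0,0,0,-1],[0,0,0,0,0,0,-1]]'
python3 - <<'E'
from cell import *
import cv2,numpy as np
s=camera("scene")["frame"];cv2.imwrite("pics/s2.png",s)
t=camera("top")["frame"];cv2.imwrite("pics/t2.png",t)
cv2.imwrite("pics/l2.png",np.hstack([cv2.resize(s[160:280,140:260],(400,400)),cv2.resize(t[70:190,230:350],(400,400))]))
f=[read_state() for _ in range(5)]
print(np.mean([x["force"] for x in f],0),f[0]["position"],f[0]["ee_rot"],f[0]["joint_positions"])
E
```

```text
time_s: 9.98
position: [0.5701, -0.1551, 0.2404]
ee_rot: [0.0, 0.017, 1.0, -0.0]
force: [0.9, 0.4, -4.3]
gripper_width: 0.291
time_s: 10.72
position: [0.5704, -0.1529, 0.146]
ee_rot: [0.001, 0.016, 1.0, 0.0]
force: [0.9, -0.5, -3.0]
gripper_width: 0.293
[-0.1420659   0.823197   -3.46652816] [ 0.57050243 -0.15311059  0.14632123] [ 7.72257681e-04  1.58904282e-02  9.99873435e-01 -1.09029374e-04] [ 0.96722413  0.80805334 -1.21636574  1.7419899   0.81673825  1.19597882
  1.05687637]
```

View pics/l2.png

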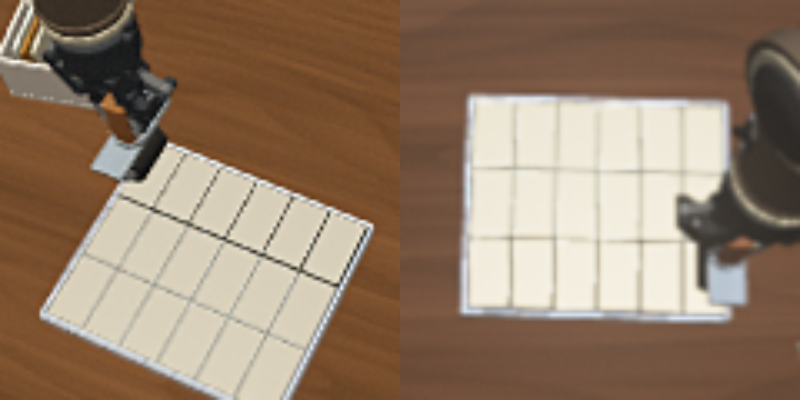

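```bash
python3 -m handwheel '[[0,0,0,2,0,10,-1],[0,0,0,0,0,8,-1],[0,0,0,0,0,2,-1],[0,0,0,0,0,0,-1]]'
python3 -m handwheel '[[0,0,0,0,0,1,-1],[0,0,0,0,0,1,-1],[0,0,0,0,0,0,-1]]'
python3 -m handwheel '[[0,0,0,0,0,1,-1],[0,0,0,0,0,1,-1],[0,0,0,0,0,0,-1]]'
```

```text
time_s: 11.32
position: [0.5678, -0.1532, 0.1251]
ee_rot: [-0.0, 0.016, 1.0, 0.0]
force: [0.3, 0.7, -4.0]
gripper_width: 0.297
time_s: 11.7
position: [0.5679, -0.1533, 0.1233]
ee_rot: [0.0, 0.016, 1.0, -0.0]
force: [-0.9, -0.3, -3.6]
gripper_width: 0.287
time_s: 12.08
position: [0.5678, -0.1532, 0.1212]
ee_rot: [-0.0, 0.016, 1.0, 0.0]
force: [-0.7, 0.5, -2.9]
gripper_width: 0.29
```

```bash
python3 -m handwheel '[[0,0,0,0,0,1,-1],[0,0,0,0,0,0,-1]]'
python3 -m handwheel '[[0,0,0,0,0,1,-1],[0,0,0,0,0,0,-1]]'
python3 -m handwheel '[[0,0,0,0,0,1,-1],[0,0,0,0,0,0,-1]]'
```

```text
time_s: 12.32
position: [0.5678, -0.1532, 0.1202]
ee_rot: [-0.0, 0.016, 1.0, -0.0]
force: [-0.3, -0.7, -3.4]
gripper_width: 0.29
time_s: 12.58
position: [0.5681, -0.1531, 0.1198]
ee_rot: [0.0, 0.016, 1.0, -0.0]
force: [-0.7, 0.1, 2.4]
gripper_width: 0.29
time_s: 12.82
position: [0.5681, -0.1531, 0.1188]
ee_rot: [0.0, 0.016, 1.0, -0.0]
force: [-2.2, -0.9, 5.1]
gripper_width: 0.288
```

```bash
python3 -m handwheel '[[0,0,0,0,0,0.5,-1],[0,0,0,0,0,0.5,-1],[0,0,0,0,0,0,-1]]'
python3 -m handwheel '[[0,0,0,0,0,0.5,-1],[0,0,0,0,0,0.3,-1],[0,0,0,0,0,0,-1]]'
```

```text
time_s: 13.2
position: [0.5681, -0.1531, 0.1179]
ee_rot: [0.0, 0.016, 1.0, -0.0]
force: [-2.0, 0.0, 6.0]
gripper_width: 0.294
time_s: 13.58
position: [0.5681, -0.1531, 0.1172]
ee_rot: [0.0, 0.016, 1.0, -0.0]
force: [-3.0, -0.6, 7.1]
gripper_width: 0.289
```

```bash
python3 -m handwheel '[[0,0,0,0,0,0.4,-1],[0,0,0,0,0,0.3,-1],[0,0,0,0,0,0,-1]]'
python3 -m handwheel '[[0,0,0,0,0,0.2,-1],[0,0,0,0,0,0,-1]]'
```

```text
time_s: 13.95
position: [0.5682, -0.1531, 0.1166]
ee_rot: [0.0, 0.016, 1.0, -0.0]
force: [-1.6, 0.1, 7.8]
gripper_width: 0.291
time_s: 14.2
position: [0.5682, -0.153, 0.1165]
ee_rot: [0.0, 0.016, 1.0, -0.0]
force: [-3.2, 1.2, 8.7]
gripper_width: 0.294
```

```bash
python3 -m handwheel '[[0,0,0,0,0,0.2,-1],[0,0,0,0,0,0,-1]]'
python3 -m handwheel '[[0,0,0,0,0,0.2,-1],[0,0,0,0,0,0,-1]]'
```

```text
time_s: 14.45
position: [0.5682, -0.153, 0.1165]
ee_rot: [0.0, 0.016, 1.0, -0.0]
force: [-3.3, 0.5, 10.5]
gripper_width: 0.291
time_s: 14.7
position: [0.5682, -0.153, 0.1165]
ee_rot: [0.0, 0.016, 1.0, -0.0]
force: [-4.2, 0.2, 11.9]
gripper_width: 0.292
```

```bash
python3 -m handwheel '[[0,0,0,0,1,0,-1],[0,0,0,0,2,0,-1],[0,0,0,0,3,0,-1],[0,0,0,0,3,0,-1]]'
```

```text
time_s: 15.2
position: [0.5685, -0.144, 0.1164]
ee_rot: [0.0, 0.016, 1.0, -0.0]
force: [-4.1, 0.3, 10.4]
gripper_width: 0.29
```

```bash
python3 -m handwheel '[[0,0,0,0,3,0.1,-1],[0,0,0,0,3,0.05,-1],[0,0,0,0,3,0.05,-1],[0,0,0,0,3,0.05,-1]]'
```

```text
time_s: 15.7
position: [0.5689, -0.134, 0.1163]
ee_rot: [0.0, 0.017, 1.0, -0.002]
force: [-5.0, -5.3, 13.8]
gripper_width: 0.294
```

```bash
python3 -m handwheel '[[0,0,0,0,3,0,-1],[0,0,0,0,3,0,-1]]'; python3 -m handwheel '[[0,0,0,0,3,0,-1],[0,0,0,0,3,0,-1]]'
```

```text
time_s: 15.95
position: [0.5691, -0.1272, 0.1162]
ee_rot: [0.0, 0.016, 1.0, -0.001]
force: [-3.9, -1.7, 11.4]
gripper_width: 0.292
time_s: 16.2
position: [0.5693, -0.12, 0.1161]
ee_rot: [0.001, 0.016, 1.0, -0.0]
force: [-3.0, -0.3, 10.8]
gripper_width: 0.289
```

```bash
python3 -m handwheel '[[0,0,0,0,3,0.1,-1],[0,0,0,0,3,0.05,-1],[0,0,0,0,3,0.04,-1],[0,0,0,0,3,0.04,-1]]'; python3 -m handwheel '[[0,0,0,0,3,0.04,-1],[0,0,0,0,3,0.04,-1]]'
```

```text
time_s: 16.7
position: [0.5697, -0.1079, 0.1159]
ee_rot: [0.001, 0.016, 1.0, -0.0]
force: [-4.6, -1.0, 11.5]
gripper_width: 0.292
time_s: 16.95
position: [0.5699, -0.1018, 0.1159]
ee_rot: [0.001, 0.016, 1.0, -0.0]
force: [-3.1, 0.4, 11.5]
gripper_width: 0.293
```

```bash
python3 -m handwheel '[[0,0,0,0,3,0.04,-1],[0,0,0,0,3,0.03,-1],[0,0,0,0,3,0.03,-1]]'; python3 -m handwheel '[[0,0,0,0,3,0.03,-1],[0,0,0,0,3,0.03,-1]]'
```

```text
time_s: 17.32
position: [0.5702, -0.0938, 0.1158]
ee_rot: [0.001, 0.016, 1.0, -0.001]
force: [-4.5, -5.2, 12.4]
gripper_width: 0.293
time_s: 17.58
position: [0.5705, -0.0888, 0.1158]
ee_rot: [0.001, 0.017, 1.0, -0.002]
force: [-4.2, -3.8, 12.7]
gripper_width: 0.288
```

```bash
python3 -m handwheel '[[0,0,0,0,3,0.04,-1],[0,0,0,0,3,0.04,-1],[0,0,0,0,3,0.03,-1]]'
```

```text
time_s: 17.95
position: [0.5707, -0.0779, 0.1155]
ee_rot: [0.001, 0.016, 1.0, -0.0]
force: [-2.6, -0.2, 10.4]
gripper_width: 0.294
```

```bash
python3 -m handwheel '[[0,0,0,0,3,0.12,-1],[0,0,0,0,3,0.04,-1],[0,0,0,0,3,0.04,-1]]'; python3 -m handwheel '[[0,0,0,0,3,0.04,-1],[0,0,0,0,3,0.04,-1],[0,0,0,0,3,0.03,-1]]'
```

```text
time_s: 18.32
position: [0.5711, -0.0688, 0.1155]
ee_rot: [0.001, 0.016, 1.0, -0.0]
force: [-2.7, 0.0, 10.8]
gripper_width: 0.294
time_s: 18.7
position: [0.5714, -0.0597, 0.1153]
ee_rot: [0.001, 0.016, 1.0, -0.0]
force: [-2.8, 0.4, 10.7]
gripper_width: 0.292
```

```bash
python3 -m handwheel '[[0,0,0,0,3,0.04,-1],[0,0,0,0,3,0.03,-1],[0,0,0,0,3,0.03,-1]]'
```

```text
time_s: 19.08
position: [0.5716, -0.0515, 0.1152]
ee_rot: [0.001, 0.016, 1.0, -0.001]
force: [-3.5, -5.5, 13.6]
gripper_width: 0.29
```

```bash
python3 -m handwheel '[[0,0,0,0,3,0.03,-1],[0,0,0,0,3,0.03,-1],[0,0,0,0,3,0.05,-1]]'; python3 -m handwheel '[[0,0,0,0,3,0.08,-1],[0,0,0,0,3,0.05,-1]]'
```

```text
time_s: 19.45
position: [0.572, -0.0427, 0.1152]
ee_rot: [0.001, 0.016, 1.0, -0.001]
force: [-3.2, -1.6, 11.2]
gripper_width: 0.292
time_s: 19.7
position: [0.5721, -0.0357, 0.115]
ee_rot: [0.001, 0.016, 1.0, 0.0]
force: [-2.6, -1.1, 11.5]
gripper_width: 0.289
```

```bash
python3 -m handwheel '[[0,0,0,0,3,0.06,-1],[0,0,0,0,3,0.04,-1],[0,0,0,0,3,0.04,-1]]'
```

```text
time_s: 20.08
position: [0.5725, -0.0266, 0.1149]
ee_rot: [0.001, 0.016, 1.0, 0.0]
force: [-3.1, 0.1, 11.2]
gripper_width: 0.294
```

```bash
python3 -m handwheel '[[0,0,0,0,3,0.05,-1],[0,0,0,0,3,0.04,-1],[0,0,0,0,3,0.04,-1]]';python3 -m handwheel '[[0,0,0,0,3,0.04,-1],[0,0,0,0,3,0.03,-1],[0,0,0,0,3,0.03,-1]]'
```

```text
time_s: 20.45
position: [0.5728, -0.0175, 0.1148]
ee_rot: [0.001, 0.016, 1.0, 0.0]
force: [-4.1, -0.3, 11.6]
gripper_width: 0.293
time_s: 20.82
position: [0.573, -0.0097, 0.1147]
ee_rot: [0.001, 0.016, 1.0, -0.001]
force: [-3.1, -5.7, 14.5]
gripper_width: 0.292
```

```bash
python3 -m handwheel '[[0,0,0,0,3,0.03,-1],[0,0,0,0,3,0.04,-1],[0,0,0,0,3,0.06,-1]]';python3 -m handwheel '[[0,0,0,0,3,0.06,-1],[0,0,0,0,3,0.05,-1]]'
```

```text
time_s: 21.2
position: [0.5734, -0.0005, 0.1146]
ee_rot: [0.001, 0.016, 1.0, -0.001]
force: [-2.8, -1.4, 10.4]
gripper_width: 0.295
time_s: 21.45
position: [0.5735, 0.0064, 0.1145]
ee_rot: [0.001, 0.016, 1.0, 0.0]
force: [-3.5, -1.0, 11.6]
gripper_width: 0.29
```

```bash
python3 -m handwheel '[[0,0,0,0,3,0.05,-1],[0,0,0,0,3,0.04,-1],[0,0,0,0,3,0.04,-1]]';python3 -m handwheel '[[0,0,0,0,3,0.05,-1],[0,0,0,0,3,0.03,-1],[0,0,0,0,3,0.03,-1]]'
```

```text
time_s: 21.82
position: [0.5738, 0.0155, 0.1144]
ee_rot: [0.001, 0.016, 1.0, 0.0]
force: [-3.0, -0.0, 12.0]
gripper_width: 0.29
time_s: 22.2
position: [0.5741, 0.0246, 0.1143]
ee_rot: [0.001, 0.016, 1.0, 0.0]
force: [-2.6, -0.6, 12.0]
gripper_width: 0.291
```

```bash
python3 -m handwheel '[[0,0,0,0,3,0.03,-1],[0,0,0,0,3,0.03,-1],[0,0,0,0,3,0.03,-1]]'
```

```text
time_s: 22.58
position: [0.5744, 0.0327, 0.1142]
ee_rot: [0.001, 0.016, 1.0, -0.001]
force: [-2.9, -4.6, 14.9]
gripper_width: 0.293
```

```bash
python3 -m handwheel '[[0,0,0,0,3,0.03,-1],[0,0,0,0,3,0.04,-1],[0,0,0,0,3,0.05,-1]]';python3 -m handwheel '[[0,0,0,0,3,0.05,-1],[0,0,0,0,3,0.05,-1]]'
```

```text
time_s: 22.95
position: [0.5748, 0.0417, 0.1141]
ee_rot: [0.001, 0.016, 1.0, -0.0]
force: [-3.2, -0.6, 11.3]
gripper_width: 0.29
time_s: 23.2
position: [0.5749, 0.0485, 0.1139]
ee_rot: [0.001, 0.016, 1.0, 0.0]
force: [-2.3, -0.5, 10.8]
gripper_width: 0.291
```

```bash
python3 -m handwheel '[[0,0,0,0,3,0.05,-1],[0,0,0,0,3,0.04,-1],[0,0,0,0,3,0.04,-1]]';python3 -m handwheel '[[0,0,0,0,3,0.05,-1],[0,0,0,0,3,0.03,-1],[0,0,0,0,3,0.03,-1]]'
```

```text
time_s: 23.58
position: [0.5752, 0.0576, 0.1139]
ee_rot: [0.001, 0.016, 1.0, 0.0]
force: [-2.4, -0.9, 11.0]
gripper_width: 0.293
time_s: 23.95
position: [0.5755, 0.0667, 0.1138]
ee_rot: [0.001, 0.016, 1.0, 0.0]
force: [-2.6, 0.1, 11.7]
gripper_width: 0.294
```

```bash
python3 -m handwheel '[[0,0,0,0,3,0.04,-1],[0,0,0,0,3,0.03,-1],[0,0,0,0,2,0.03,-1],[0,0,0,0,0,0,-1],[0,0,0,0,0,0,-1]]'
```

```text
time_s: 24.58
position: [0.5758, 0.0749, 0.1137]
ee_rot: [0.001, 0.016, 1.0, 0.001]
force: [-1.6, 0.5, 9.9]
gripper_width: 0.29
```

```bash
python3 -m handwheel '[[0,0,0,0,0,-2,-1],[0,0,0,0,0,-5,-1],[0,0,0,0,0,-20,-1],[0,0,0,0,0,-40,-1],[0,0,0,0,0,-40,-1],[0,0,0,0,0,-20,-1],[0,0,0,0,0,0,-1]]'
python3 - <<'E'
from cell import *
import cv2,numpy as np
s=camera("scene")["frame"];cv2.imwrite("pics/s3.png",s)
t=camera("top")["frame"];cv2.imwrite("pics/t3.png",t)
cv2.imwrite("pics/l3.png",np.hstack([cv2.resize(s[180:300,140:260],(400,400)),cv2.resize(t[70:190,230:350],(400,400))]))
f=read_state();print(f["position"],f["ee_rot"],f["force"],f["joint_positions"])
E
```

```text
time_s: 25.45
position: [0.5756, 0.0738, 0.2405]
ee_rot: [0.001, 0.016, 1.0, -0.0]
force: [0.1, 0.4, -4.0]
gripper_width: 0.293
[0.57464658 0.07305099 0.23803821] [-6.38452846e-04  1.60392992e-02  9.99871046e-01 -4.73573778e-04] [-0.11541491 -1.13371092 -4.51752244] [ 0.62950575  0.6939768  -1.28913945  1.67483981  0.68862698  1.31281085
  0.74921902]
```

View pics/l3.png

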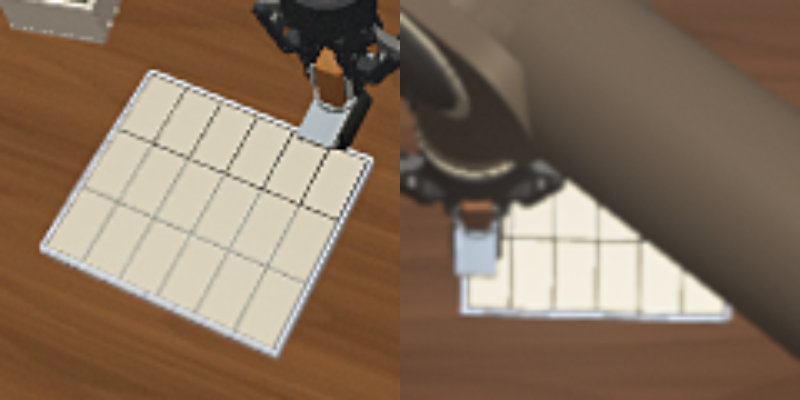

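```bash
python3 -m handwheel '[[0,0,0,24,43.3,0,-1],[0,0,0,24,43.3,0,-1],[0,0,0,24,43.3,0,-1],[0,0,0,24,43.3,0,-1],[0,0,0,24,43.3,0,-1],[0,0,0,23.6,43.1,0,-1],[0,0,0.064,0,0,0,-1],[0,0,0,0,0,0,-1],[0,0,0,0,0,0,-1]]'
python3 - <<'E'
from cell import *
import cv2,numpy as np
f=[read_state() for _ in range(4)];print(np.mean([x["position"] for x in f],0),f[0]["ee_rot"],f[0]["joint_positions"])
s=camera("scene")["frame"];cv2.imwrite("pics/s4.png",s)
cv2.imwrite("pics/l4.png",cv2.resize(s[180:250,305:365],(600,700),interpolation=cv2.INTER_CUBIC)[:600])
E
```

```text
time_s: 26.68
position: [0.4401, 0.3367, 0.2382]
ee_rot: [-0.001, 0.048, 0.999, -0.001]
force: [-0.6, -1.1, -3.3]
gripper_width: 0.293
[0.44013592 0.33669822 0.23817022] [-5.46950604e-04  4.78420947e-02  9.98854566e-01 -6.24743992e-04] [ 0.1233051   0.6190723  -1.25153294  1.7351081   0.6180287   1.25403219
  0.19417228]
```

View pics/l4.png

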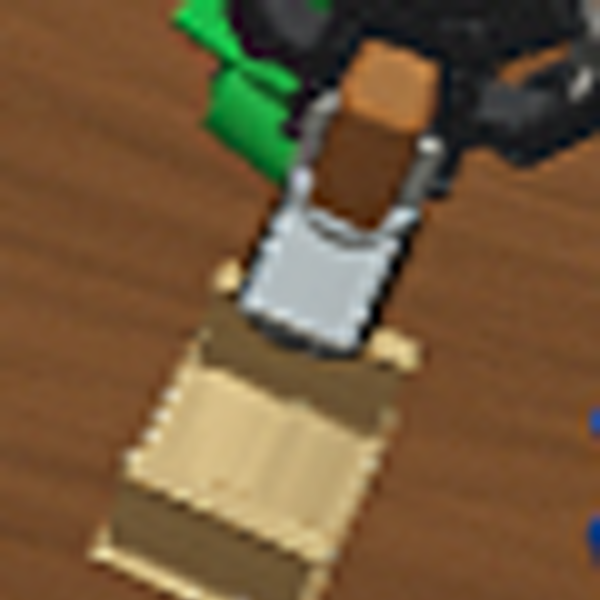

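```bash
python3 - <<'E'
from h import *
T=lambda z:unz(z,8,(130,160)); S=lambda z:unz(z,9,(300,195)); S2=lambda z:unz(z,10,(305,180))
p=lambda l,a:print(l,(a*1000).round(1)[:,:2].tolist())
p("top +x cheek outer edge z60",plane("top",T([(240,138),(418,153)]),.06))
p("top +x cheek inner edge z60",plane("top",T([(240,170),(415,184)]),.06))
p("top -x cheek L end inner/outer z60",plane("top",T([(210,342),(208,368)]),.06))
p("top -x cheek outer edge right z60",plane("top",T([(400,390)]),.06))
p("top foot corners z5",plane("top",T([(452,165),(415,412),(250,392)]),.005))
p("scene +x cheek outer z60",plane("scene",S([(160,297),(345,370)]),.06))
p("scene2 +x cheek outer z60",plane("scene",S2([(115,487),(320,573)]),.06))
p("scene2 +x cheek inner z60",plane("scene",S2([(130,462),(335,548)]),.06))
p("scene2 -x cheek z60 outer? corners",plane("scene",S2([(232,258),(420,338),(215,290),(410,370)]),.06))
p("scene2 -x cheek inner face bottom z5",plane("scene",S2([(205,365),(385,440)]),.005))
p("scene foot +x edge z5",plane("scene",S([(130,355),(308,438)]),.005))
E
python3 - <<'E'
import cv2
s=cv2.imread("pics/s4.png");t=cv2.imread("pics/t3.png")
cv2.imwrite("pics/z5.png",cv2.resize(t[165:225,145:205],(600,600),interpolation=cv2.INTER_CUBIC))
cv2.imwrite("pics/z6.png",cv2.resize(cv2.imread("pics/s3.png")[195:255,305:365],(600,600),interpolation=cv2.INTER_CUBIC))
E
```

```text
top +x cheek outer edge z60 [[487.8, 367.1], [480.8, 296.8]]
top +x cheek inner edge z60 [[475.1, 366.7], [468.6, 297.7]]
top -x cheek L end inner/outer z60 [[407.6, 376.5], [397.5, 377.0]]
top -x cheek outer edge right z60 [[388.2, 302.0]]
top foot corners z5 [[486.2, 294.1], [384.9, 307.5], [393.7, 375.0]]
scene +x cheek outer z60 [[483.1, 298.9], [487.4, 369.3]]
scene2 +x cheek outer z60 [[487.0, 295.7], [493.0, 366.3]]
scene2 +x cheek inner z60 [[476.5, 297.7], [482.7, 368.6]]
scene2 -x cheek z60 outer? corners [[389.8, 308.4], [397.1, 375.7], [403.9, 306.4], [410.1, 375.5]]
scene2 -x cheek inner face bottom z5 [[401.0, 310.9], [407.1, 377.4]]
scene foot +x edge z5 [[481.5, 294.5], [490.5, 366.5]]
```

View pics/z5.png

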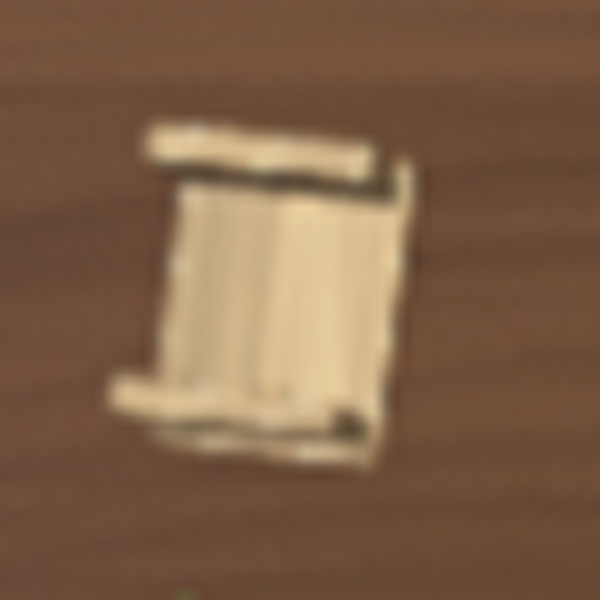

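View pics/z6.png

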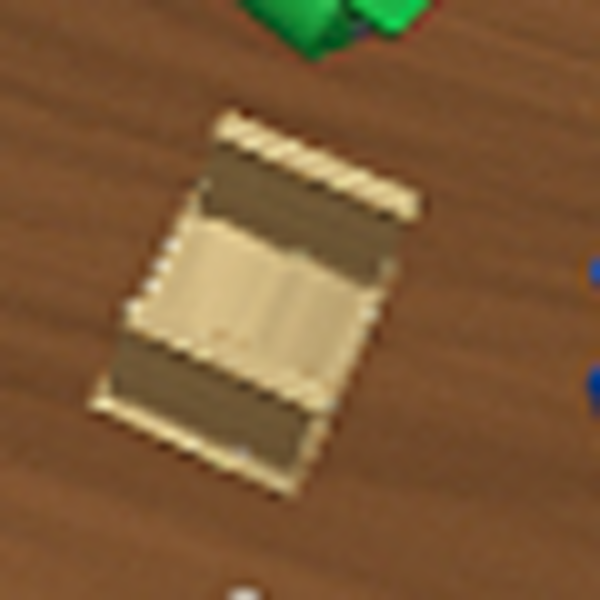

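```bash
python3 - <<'E'
from h import *
T=lambda z:unz(z,10,(145,165)); S=lambda z:unz(z,10,(305,195))
a=plane("top",T([(148,125),(378,147),(374,178),(145,160),(112,375),(108,408)]),.06)*1000
b=plane("scene",S([(322,425),(113,340),(130,310),(338,398),(410,220),(425,195),(215,138),(232,112)]),.06)*1000
print(a.round(1)[:,:2].tolist());print(b.round(1)[:,:2].tolist())
t=tri(S([(322,425),(113,340),(130,310),(338,398),(410,220),(425,195)]),T([(148,125),(378,147),(374,178),(145,160),(112,375),(108,408)]));print(t)
model=np.array([[35,45],[-35,45],[-35,35],[35,35],[35,-35],[35,-45],[-35,-35],[-35,-45]],float)
# rest x -> world +y, rest y -> which side: rest yaw ~+84: y axis -> -x world; use yaw -95.. symmetric: model y positive = +x world
def fit(m,w):
    m=np.c_[m[:,1],m[:,0]] # world-like (x,y)
    mc,wc=m.mean(0),w.mean(0);A=m-mc;B=w-wc
    th=np.arctan2((A[:,0]*B[:,1]-A[:,1]*B[:,0]).sum(),(A*B).sum())
    Rm=np.array([[np.cos(th),-np.sin(th)],[np.sin(th),np.cos(th)]])
    c=wc-Rm@mc; return c.round(2),np.degrees(th).round(2),(w-(m@Rm.T+c)).round(1).tolist()
print(fit(model[:6],a[:,:2]));print(fit(model,b[:,:2]))
E
```

```text
[[487.0, 367.7], [479.0, 295.0], [469.2, 296.1], [475.9, 368.3], [408.4, 376.7], [398.2, 377.7]]
[[493.5, 367.1], [488.3, 295.4], [475.8, 297.5], [482.3, 369.5], [410.1, 375.5], [399.1, 377.9], [403.2, 306.1], [391.3, 308.8]]
[[488.9 368.7  52.1   2.4]
 [481.6 296.3  48.1   2.4]
 [470.9 297.7  51.1   0.6]
 [477.6 370.3  51.4   0.7]
 [408.8 376.4  58.4   1.6]
 [398.3 378.   58.7   0. ]]
(array([438.3 , 336.99]), np.float64(-7.05), [[-0.2, 1.5], [0.4, -1.7], [0.5, -1.9], [-1.4, 0.9], [0.5, 0.7], [0.2, 0.4]])
(array([442.96, 337.24]), np.float64(-6.13), [[2.1, -0.1], [4.4, -2.3], [1.8, -1.2], [0.8, 1.2], [-1.8, -0.3], [-2.9, 1.1], [-1.2, -0.0], [-3.2, 1.6]])
```

```bash
python3 -m handwheel '[[0,0,0.021,0,0,25,-1],[0,0,0,0,0,25,-1],[0,0,0,0,0,15,-1],[0,0,0,0,0,8,-1],[0,0,0,0,0,0,-1],[0,0,0,0,0,0,-1]]'
python3 - <<'E'
from cell import *
import cv2,numpy as np
f=[read_state() for _ in range(4)];print(np.mean([x["position"] for x in f],0),f[0]["ee_rot"])
s=camera("scene")["frame"];cv2.imwrite("pics/s6.png",s)
cv2.imwrite("pics/l6.png",cv2.resize(s[180:250,305:365],(600,700),interpolation=cv2.INTER_CUBIC)[100:])
E
```

```text
time_s: 27.48
position: [0.4401, 0.3381, 0.1669]
ee_rot: [0.0, 0.058, 0.998, 0.0]
force: [0.3, 0.1, -3.0]
gripper_width: 0.291
[0.44005993 0.33807442 0.16692912] [3.63356653e-04 5.83477074e-02 9.98296182e-01 3.81910257e-04]
```

View pics/l6.png

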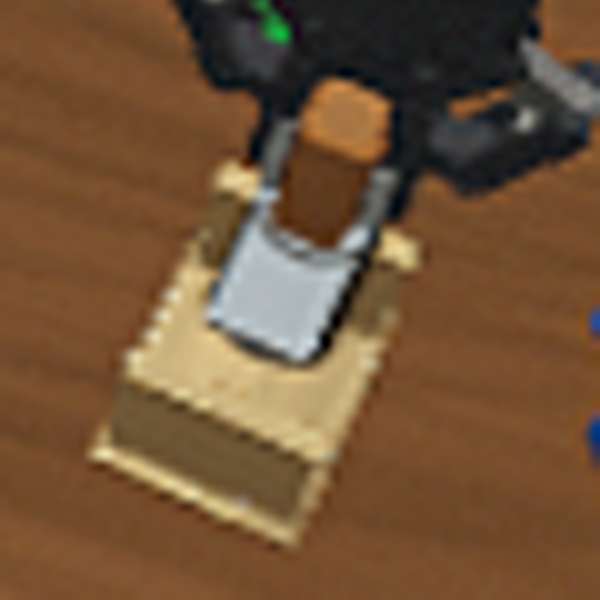

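```bash
python3 -m handwheel '[[0,0,0,0,-1,5,-1],[0,0,0,0,0,6,-1],[0,0,0,0,0,5,-1],[0,0,0,0,0,0,-1]]';python3 -m handwheel '[[0,0,0,0,0,8,-1],[0,0,0,0,0,8,-1],[0,0,0,0,0,5,-1],[0,0,0,0,0,0,-1]]'
```

```text
time_s: 28.02
position: [0.4395, 0.3365, 0.1496]
ee_rot: [-0.0, 0.058, 0.998, -0.0]
force: [0.1, 0.5, -4.2]
gripper_width: 0.293
time_s: 28.52
position: [0.4395, 0.3365, 0.1287]
ee_rot: [-0.0, 0.058, 0.998, -0.0]
force: [-0.7, -0.5, -3.5]
gripper_width: 0.291
```

```bash
python3 -m handwheel '[[0,0,0,0,0,7,-1],[0,0,0,0,0,6,-1],[0,0,0,0,0,4,-1],[0,0,0,0,0,0,-1]]'
python3 - <<'E'
from cell import *
import cv2,numpy as np
f=[read_state() for _ in range(4)];print(np.mean([x["position"] for x in f],0),np.mean([x["force"] for x in f],0),f[0]["ee_rot"])
s=camera("scene")["frame"];cv2.imwrite("pics/s7.png",s)
cv2.imwrite("pics/l7.png",cv2.resize(s[190:250,305:365],(600,600),interpolation=cv2.INTER_CUBIC))
E
```

```text
time_s: 29.02
position: [0.4395, 0.3366, 0.1118]
ee_rot: [-0.0, 0.058, 0.998, -0.0]
force: [-0.3, 0.4, -3.1]
gripper_width: 0.291
[0.43953811 0.33657277 0.11180469] [-0.30120195  0.43968055 -3.14718776] [-2.46791018e-04  5.83263947e-02  9.98297518e-01 -1.88596269e-04]
```

View pics/l7.png

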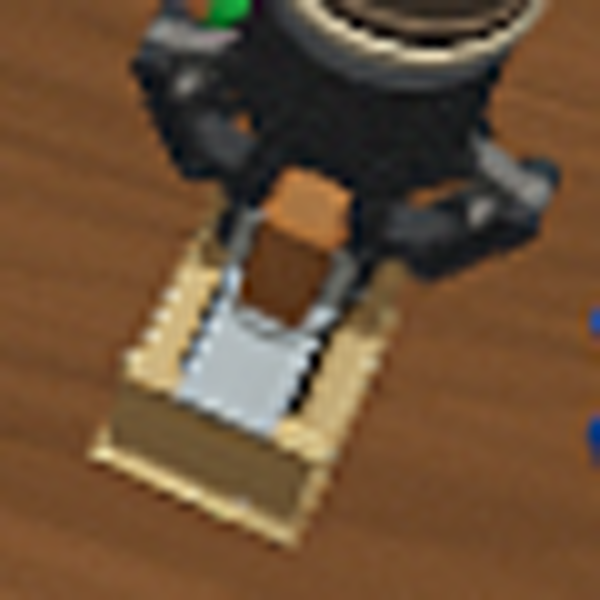

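```bash
python3 -m handwheel '[[0,0,0,0,0,2,-1],[0,0,0,0,0,1,-1],[0,0,0,0,0,0,-1]]';python3 -m handwheel '[[0,0,0,0,0,1,-1],[0,0,0,0,0,0,-1]]';python3 -m handwheel '[[0,0,0,0,0,0.6,-1],[0,0,0,0,0,0,-1]]'
```

```text
time_s: 29.45
position: [0.4397, 0.3367, 0.1092]
ee_rot: [0.0, 0.058, 0.998, -0.0]
force: [-0.7, 0.7, -4.6]
gripper_width: 0.292
time_s: 29.7
position: [0.4397, 0.3367, 0.1081]
ee_rot: [-0.0, 0.058, 0.998, -0.0]
force: [0.7, -0.5, -3.8]
gripper_width: 0.292
time_s: 29.95
position: [0.4397, 0.3367, 0.1076]
ee_rot: [0.0, 0.058, 0.998, -0.0]
force: [0.1, -0.5, -3.9]
gripper_width: 0.29
```

```bash
python3 -m handwheel '[[0,0,0,0,0,0.6,-1],[0,0,0,0,0,0,-1]]';python3 -m handwheel '[[0,0,0,0,0,0.5,-1],[0,0,0,0,0,0,-1]]'
```

```text
time_s: 30.2
position: [0.4397, 0.3367, 0.1069]
ee_rot: [-0.0, 0.058, 0.998, -0.0]
force: [0.9, 0.3, -3.7]
gripper_width: 0.294
time_s: 30.45
position: [0.4397, 0.3367, 0.1064]
ee_rot: [-0.0, 0.058, 0.998, -0.0]
force: [-0.0, -0.0, -3.7]
gripper_width: 0.291
```

```bash
python3 -m handwheel '[[0,0,0,0,0,0.5,-1],[0,0,0,0,0,0,-1]]';python3 -m handwheel '[[0,0,0,0,0,0.4,-1],[0,0,0,0,0,0,-1]]'
```

```text
time_s: 30.7
position: [0.4397, 0.3367, 0.1059]
ee_rot: [-0.0, 0.058, 0.998, -0.0]
force: [-0.0, 0.3, -3.7]
gripper_width: 0.291
time_s: 30.95
position: [0.4397, 0.3367, 0.1059]
ee_rot: [0.0, 0.058, 0.998, -0.0]
force: [-0.6, -1.9, 1.5]
gripper_width: 0.291
```

```bash
python3 -m handwheel '[[0,0,0,0,0,0,-0.2],[0,0,0,0,0,0,0],[0,0,0,0,0,0,0.3],[0,0,0,0,0,0,0.6],[0,0,0,0,0,0,1],[0,0,0,0,0,0,1],[0,0,0,0,0,0,1],[0,0,0,0,0,0,1]]'
python3 -m handwheel '[[0,0,0,0,0,-10,1],[0,0,0,0,0,-20,1],[0,0,0,0,0,-30,1],[0,0,0,0,0,-40,1],[0,0,0,0,0,-40,1],[0,0,0,0,0,0,1]]'
python3 -m handwheel '[[0,0,0,30,-40,0,1],[0,0,0,30,-40,0,1],[0,0,0,20,-40,0,1],[0,0,0,0,-40,0,1],[0,0,0,0,-40,0,1],[0,0,0,0,-40,0,1],[0,0,0,0,0,0,1],[0,0,0,0,0,0,1]]'
python3 - <<'E'
from cell import *
import cv2,numpy as np
s=camera("scene")["frame"];cv2.imwrite("pics/s8.png",s)
t=camera("top")["frame"];cv2.imwrite("pics/t8.png",t)
cv2.imwrite("pics/l8.png",np.hstack([cv2.resize(s[190:250,305:365],(400,400),interpolation=cv2.INTER_CUBIC),cv2.resize(t[160:220,140:200],(400,400),interpolation=cv2.INTER_CUBIC)]))
E
```

```text
time_s: 31.95
position: [0.4397, 0.3367, 0.1056]
ee_rot: [0.0, 0.058, 0.998, -0.0]
force: [-0.4, 0.7, 0.0]
gripper_width: 1.0
time_s: 32.7
position: [0.4402, 0.3384, 0.25]
ee_rot: [0.002, 0.058, 0.998, 0.002]
force: [0.3, 0.1, -0.0]
gripper_width: 1.001
time_s: 33.7
position: [0.3328, 0.114, 0.2462]
ee_rot: [-0.0, 0.059, 0.998, -0.001]
force: [-0.2, -0.1, 0.3]
gripper_width: 1.0
```

View pics/l8.png

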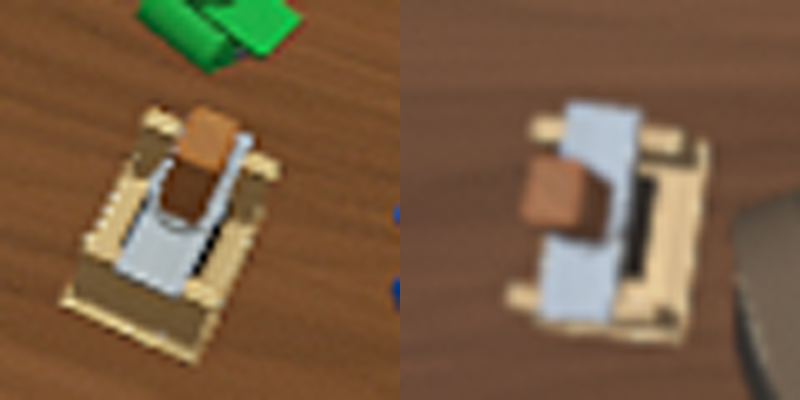

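View pics/s8.png

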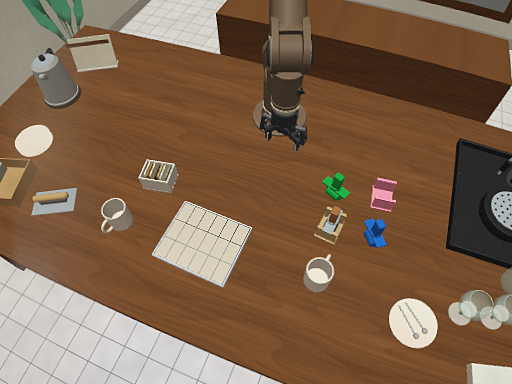

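View pics/t8.png

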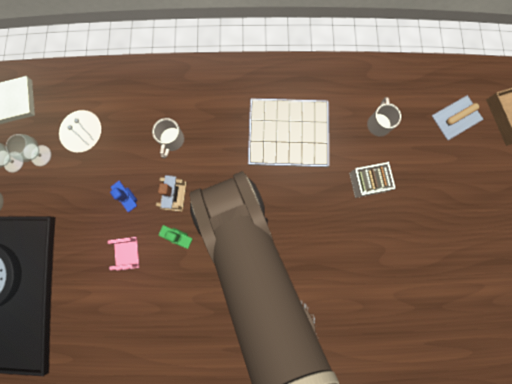

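```bash
python3 - <<'E'
from h import *
T=lambda z:unz(np.array(z)-[400,0],400/60,(140,160));S=lambda z:unz(z,400/60,(305,190))
a=plane("top",T([(566,100),(641,107),(538,320),(612,325)]),.068)*1000
print(a.round(1)[:,:2].tolist(),a.mean(0).round(1))
# scene near-end corners at z .068
print((plane("scene",S([(115,265),(183,294)]),.068)*1000).round(1)[:,:2].tolist())
s0=cv2.imread("pics/scene0.png");s8=cv2.imread("pics/s8.png")
cv2.imwrite("pics/cmp.png",np.hstack([cv2.resize(i[195:255,160:255],(400,253),interpolation=cv2.INTER_CUBIC) for i in(s0,s8)]))
E
```

```text
[[493.1, 349.7], [489.2, 314.3], [390.2, 359.9], [387.6, 325.5]] [440.  337.4  68. ]
[[488.3, 314.4], [491.5, 349.4]]
```

View pics/cmp.png

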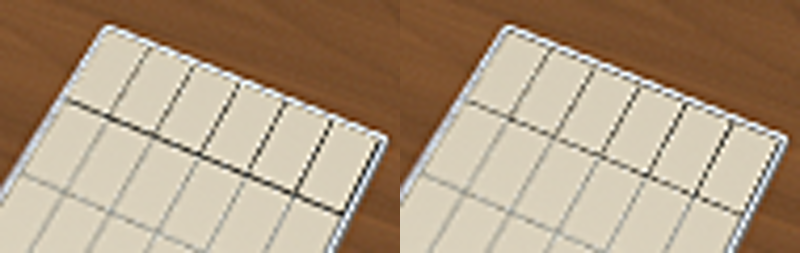

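```bash
python3 -c "
from cell import *
print(read_state()['time_s'],sign_off())"
```

```text
the job is handed in; nothing more can be done
33.8 None
```

The front row is rolled down, the roller is back on its rest, and I handed the job in at 33.8 s of the 72 s allowed. `sign_off()` reports no verdict, so the checks below are my own.

- **Pick-up:** the roller was not parked as described. It stood upright between the cheeks, turned 90°, with its wheel on the rest's foot. I gripped it by the flats at 100 N and lifted it out.
- **Rolling:** it was one unbroken pass from tile 1 to tile 6. Readings at the end of each move put the force on the tiles at about 14–15.5 N, rising to 16–18.6 N as the wheel met the next tile. The force was not recorded between those readings.
- **Tiles home:** the wheel's height ran along a straight line, falling about 0.5 mm per tile. That suggests every tile is against the hard bed, with the bed sloping about 0.012 rad. In the last picture the dark seam behind the front row is much thinner than at the start. Tile sinking and cracking could not be read directly.
- **Parking:** the roller's cross-bar now lies across the two cheek tops, centred on the rest to within about 2 mm, with the wheel hanging between them. Contact came at the expected height.
- **Bystanders:** the mugs and the sachet holder look unmoved in both camera views, and the open gripper is clear of everything.

One disagreement: the two cameras placed the rest's centre about 4 mm apart along world x. I used a value in between, and the wheel went in without touching.

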